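# Press the matching coverslip magazine into its well until latched

## Robot

A 6-joint arm with a two-finger parallel gripper is mounted at the origin on the work surface. World frame = base frame: x ahead of the robot, y to its left, z up, the work surface at z = 0. Lengths are in m, angles in rad, forces in N, time in s.
With the tool pointing down it reaches from about 0.35 to 0.925 m from the base axis. Payload 6.4 kg.
Tool frame: the origin (TCP) lies at the very end of the fingers, on their centre line; the grasp point (between the pads) lies manip.grip_depth behind it (manip.grip_depth is the distance from the TCP to the grasp point, in m); z points along the fingers, y is the line along which they close (so a half turn about z gives the same grasp; the last joint's range is limited). The gripper opens to 85 mm and grips with 20 to 120 N. Pads are 22 mm wide; open, the fingers measure 114 mm over their backs; the gripper's body (76 mm by 85 mm) begins 54 mm behind the grasp point. The pads swing forward as they close: fully open they stand 13 mm farther back than shut.
Start: joints at [1.069, 0.245, 1.558, -0, 1.339, -0.174], TCP at [0.209, 0.615, 0.231] pointing down, gripper open.
Joint ranges: [-3.13, 3.13], [-1.02, 2.26], [0.13, 2.54], [-0.95, 4.09], [0.21, 2.88], [-2.74, 2.74]. Speed limits (rad/s): [2.57, 2.57, 3.14, 3.14, 3.14, 3.14].

## Interface

Orientations are given as a rotation vector (axis times angle).
In Python, from cell import sensors, vision, job_done, manip gives the robot as it stands.
- The arm moves only by the tool apply_moves, never from a script. Its argument "commands" is a list of rows, each an object with "delta_pos": the shift along the tool's x, y, z in mm, a list of three; "rot": the turn, a rotation vector about the tool's x, y, z in degrees, a list of three; "gripper": the closure, from 0 (fully open) to 1 (shut). A call has 1 to 5 rows; each row is the pose to reach, as a shift and turn from the pose commanded when the call began, along the tool's axes at that moment; what a row does not reach only later rows make up. A row lasts 1/12 s, in which the tool goes at most 41.7 mm and 7.16 degrees, less where a joint would pass 70% of its speed; a pose out of reach is approached as far as the arm can. A call with a gripper value outside its range is refused whole. The fingers move at their own pace and stop on an object; "grip_force" is the grip in N (left out, the last holds). Time passes only in rows, so rows that repeat a pose let the fingers close. It gives the time, the measured TCP pose, the force, the opening and the grip force at its end, in the units of the state.
- sensors.get_state(): the state, without advancing time (a new reading comes with each control period).
- vision.camera(name): name is "side" or "top" or "wrist"; returns a dict with "color" (384x512x3 uint8, red, green, blue), "fx", "fy", "cx", "cy" (pixels), "R" (3x3) and "t" (3): a world point X has camera coordinates R X + t. Camera axes: x right, y down, z forward; pixel columns grow to the right and rows downward; lengths in m; the calibration is good to about 2 mm. The wrist camera is an equidistant fisheye: a pixel r from the principal point sees the ray r / f radians off the axis. A picture is of the moment at which its call begins. There is no depth.
- job_done(): hands the job in; it is judged then, once.
Trained networks look in a picture, given as the dict that the camera call returned (one of the last four; its "shot" number tells which), for a name from the list of things; names that differ only in an ending like _2 or _b are one class to them, and where a whole thing is asked for, a point or a joint stands for the part that bears it (a point fixed in the world has none). Each returns a list of dicts, best first, with "conf" (0 to 1); they miss things now and then, are a little off and sometimes report something else, mostly with a low value. They report only what shows in the picture. A call takes as long as a camera call. They do not tell look-alikes from the thing itself.
- vision.trace(picture, query): "mask" (384x512 bool, what is visible of it) and "bbox" ([centre column, centre row, width, height] in pixels, round what is visible of it).
- vision.place_of(picture, query): "centre" ([column, row] in pixels: a listed point, or the origin of a listed thing).
The state is a dict: "clock": time; "qpos": joint angles; "joint_velocities": joint speeds; "joint_torque": joint torques, N m; "position": TCP position; "orientation": TCP orientation; "force": force on the tool from outside, world axes, zero at the start; "moment": the same for the moment, N m; "finger_gap": finger opening in m; "grip_force": force on a finger pad.
Only numpy, scipy, OpenCV 4.12 (cv2) and the standard library are available. Lean on these libraries where they do the work, as an engineer would, in place of code of your own. Each camera call takes 0.05 s, during which the arm holds its last target. There are 200 camera calls.

## Task

Two coverslip magazines stand on the bench; only the one whose key groove is off-centre matches the rib in the sloping loading well of the coverslipper. Start that magazine in the well, groove over the rib, and press it down against the spring until both latches have snapped in over its shoulders and it stays down by itself. Let go of it, and leave the other magazine and the other things on the bench undisturbed.

Things in the scene. Friction and masses are not known exactly. Their poses are not given: they have to be found in the camera images.
- magazine: The magazine to load: upright grey plastic cartridge, 0.1 to 0.2 kg, 78 mm high, 26 mm thick along x. Lower 30 mm is 52 mm wide along y; above that 40 mm wide, leaving a 6 mm shoulder at each end. Flat top. Origin: centre of the underside; z to the top. The +x face has the key groove, the -x face a window. Fits the well only with its axes parallel to those of well.
- magazine_groove (a point): Top end of that magazine's key groove: open, 8 mm wide, 6 mm deep, running the full height of its +x face off-centre, from y = +6 to y = +14 mm. The point is on the +x face, at y = +10 mm, z = 78 mm; axes as magazine.
- other_magazine: The magazine that does not fit: same plastic, sizes and axes as magazine, but its groove is in the middle of the +x face (y = -4 to +4 mm), so that the rib keeps it out. Leave it standing where it is.
- coverslipper: Bench machine fixed to the bench, 169 mm deep (x), 176 mm wide (y), white with grey sides, with a sloping panel that faces -x and up, its front edge 63 mm and its rear edge 137 mm above the bench. Origin: on the bench below the centre of the well's mouth; x to the machine's rear, z up.
- well: Loading well, a rectangular shaft square to the sloping panel. Origin: centre of its mouth, in the panel's plane, 100 mm above the bench. z points out along its axis, 32 deg from vertical, leaning to the machine's front; x points up the slope; y is level. Inside 28.4 mm along x, 54.4 mm along y (1.2 mm clearance a side). The panel is flat for 70 mm along x and 80 mm along y either way.
- rib_top (a point): Top of the well's steel key rib, 4 by 4 mm, which runs down the +x wall at y = +8 to +12 mm; its top is 5 mm above the panel. The point is the centre of that top; axes as well. Round the mouth a collar with a 45 degree lead-in stands 5 mm (outer edges 7 mm) above the panel.
- follower (a joint): Sprung floor of the well: metres pressed down along the axis. At 0 its face is 22 mm below the mouth; a magazine just set in rests there, or on the latch ramps 1 or 2 mm higher, 56 to 58 mm of it standing out. Pushes back 3 N at 0, rising 0.28 N per mm. Reads about 0.042 (15 N) with the magazine latched; hard stop at 0.050.
- latch_left (a joint): Sprung latch in the well's +y wall, metres drawn back. 0: out, 5 mm into the shaft. A passing magazine wedges it back 4 to 6 mm (2 to 3 N more per latch); it snaps out over the shoulder when the underside is 64 mm below the mouth (top 14 mm above the panel) and holds the magazine down. Press 2 to 4 mm beyond that, then let go. A steel tab on the panel moves with it.
- latch_right (a joint): The same latch in the -y wall, moving to -y.
- dropper_bottle: Small clear dropper bottle, 32 mm across, 75 mm high. Origin: centre of the underside. It stands loose on the bench near the work and is not needed.
- beaker: Clear plastic beaker, 90 mm across, 100 mm high. Origin: centre of the underside. It stands loose on the bench near the work and is not needed.
- stapler: Small black stapler, 50 by 35 by 28 mm. Origin: centre of the underside. It stands loose on the bench near the work and is not needed.
There are look-alikes about, which are no part of the job. Leave any yellow look-alike of the coverslipper alone.

How it is judged:
On the way, in this order (a step that is already met when the one before it is completed fails the run):
1. the magazine with the off-centre groove has been started in the well, squarely, its underside at least 12 mm below the mouth (z of magazine in the frame of well below -0.012 m and x of magazine in the frame of well between -0.006 and 0.006 m and y of magazine in the frame of well between -0.006 and 0.006 m and angle between the z axis of magazine and the z axis of well, either way round below 0.2 rad), for 0.05 s.
2. it is pressed down until both latches have snapped over its shoulders (z of magazine in the frame of well between -0.074 and -0.06 m and x of magazine in the frame of well between -0.004 and 0.004 m and y of magazine in the frame of well between -0.004 and 0.004 m and angle between the z axis of magazine and the z axis of well, either way round below 0.08 rad and value of joint each of latch_left, latch_right below 0.0025 m), for 0.2 s.
At the end, for the whole second after the job is handed in: The off-centre-grooved magazine is in the well, underside 60 to 74 mm below the mouth, centred within 4 mm, square within 0.08 rad, both latches out to within 2.5 mm, at rest, released; other magazine, bottle and beaker upright, and these and the stapler within 30 mm of their start (all of step 2 and linear speed of magazine below 0.01 m/s and contact force between magazine and the fingers below 0.1 N and distance of each of dropper_bottle, beaker, stapler, other_magazine from where it was at the start of the episode below 0.03 m and angle between each of other_magazine, dropper_bottle, beaker's own z axis and vertical below 0.3 rad); the robot touches nothing.
It fails at once if a bystander or the other magazine is pushed more than 30 mm away or knocked over (distance of any of dropper_bottle, beaker, stapler, other_magazine from where it was at the start of the episode above 0.03 m or angle between any of other_magazine, dropper_bottle, beaker's own z axis and vertical above 0.5 rad).
It also fails if it takes over 48 s, if anything falls off the work surface, if the arm or the gripper's body presses on something with over 40 N, if the wrist force passes 120 N, or if a joint passes its speed limit or range.

## Working session

There is one attempt and no reset: what is moved stays moved. The work goes in short steps, Python scripts to look and compute and a tool call to move; the robot and the scene stay as the last step left them, time stands still between calls to the robot, and variables do not carry over. Pictures are saved under pics/ and viewed, at most 10 in all, crops included, and the job is handed in when it is done.

Besides the shell and the picture viewer there is one more tool, called as name(argument=value, ...) on one line, values as JSON. apply_moves: Moves the arm, as the interface text tells. Its arguments: {"type":"object","properties":{"commands":{"type":"array","items":{"type":"object","properties":{"delta_pos":{"type":"array","items":{"type":"number"}},"rot":{"type":"array","items":{"type":"number"}},"gripper":{"type":"number"}}}},"grip_force":{"type":"number"}},"required":["commands"]}

```bash
mkdir -p pics; ls; cat > look.py <<'E'
from cell import sensors, vision, job_done, manip
import numpy as np, cv2
E
python3 - <<'E'
from look import *
s=sensors.get_state(); print({k:np.round(v,3) for k,v in s.items()}, manip.grip_depth)
ims=[]
for n in ["side","top"]:
    c=vision.camera(n); print(n,c['fx'],c['fy'],c['cx'],c['cy'],np.round(c['R'],3).tolist(),np.round(c['t'],3))
    cv2.imwrite(f'pics/{n}0.png',cv2.resize(c['color'][:,:,::-1],(768,576)))
    for q in ["magazine","magazine_groove","other_magazine","coverslipper","well","rib_top"]:
        print(n,q,[(np.round(d['centre']).tolist(),round(d['conf'],2)) for d in vision.place_of(c,q)])
E
```

```text
pics
{'clock': np.float64(0.0), 'qpos': array([ 1.069,  0.246,  1.559, -0.   ,  1.339, -0.174]), 'joint_velocities': array([0.001, 0.   , 0.   , 0.002, 0.   , 0.   ]), 'joint_torque': array([ 1.0000e-03, -4.2952e+01, -3.2613e+01, -0.0000e+00,  5.0000e-03,
        0.0000e+00]), 'position': array([0.209, 0.615, 0.23 ]), 'orientation': array([-5.120e-01, -3.099e+00,  3.000e-03]), 'force': array([ 0.303,  0.429, -0.414]), 'moment': array([ 0.012, -0.002, -0.042]), 'grip_force': np.float64(0.0), 'finger_gap': np.float64(0.085)} 0.0187
side 455.4308006294933 455.4308006294933 257.4043671092347 182.03914605055962 [[-0.964, -0.265, 0.009], [-0.204, 0.715, -0.668], [0.171, -0.646, -0.744]] [0.532 0.186 1.17 ]
side magazine [([237.0, 310.0], 0.66)]
side magazine_groove [([225.0, 292.0], 0.87)]
side other_magazine [([277.0, 257.0], 0.75)]
side coverslipper [([248.0, 174.0], 0.95), ([267.0, 119.0], 0.93)]
side well [([254.0, 150.0], 0.68), ([267.0, 92.0], 0.65)]
side rib_top [([250.0, 151.0], 0.97), ([265.0, 94.0], 0.94)]
top 488.10946048922244 488.10946048922244 259.4924084434716 182.20277778249329 [[0.0, -1.0, 0.017], [-0.999, -0.001, -0.05], [0.05, -0.017, -0.999]] [-0.026  0.571  1.335]
top magazine [([139.0, 201.0], 0.59)]
top magazine_groove [([132.0, 192.0], 0.6)]
top other_magazine [([199.0, 226.0], 0.59)]
top coverslipper [([288.0, 168.0], 0.69), ([384.0, 162.0], 0.68), ([216.0, 136.0], 0.51)]
top well [([295.0, 168.0], 0.96), ([396.0, 162.0], 0.68)]
top rib_top [([289.0, 168.0], 0.94), ([135.0, 195.0], 0.23)]
```

View pics/side0.png

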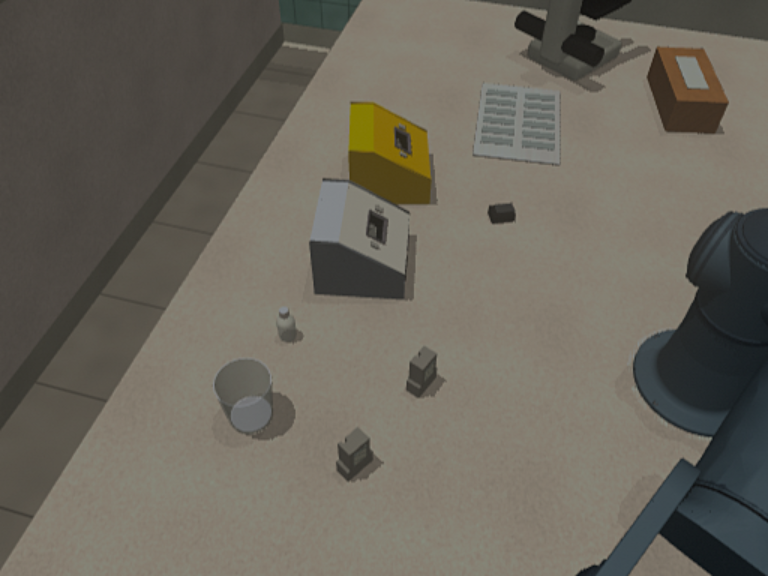

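View pics/top0.png

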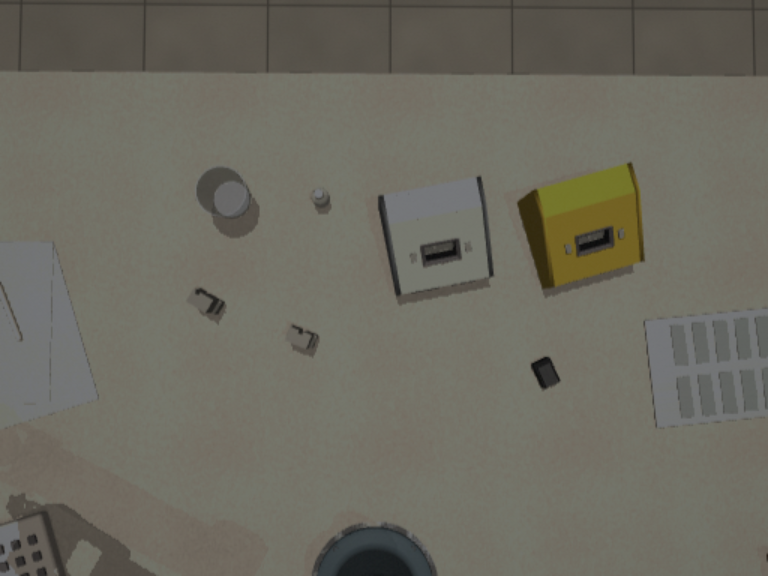

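The side view shows two grey magazines, at about (236,303) and (281,248) in 512-px coordinates. The white coverslipper's well is at (252,151) and the yellow look-alike's at (268,93). In the top view the magazines are at (139,201) and (201,225), the white well at (294,168) and the yellow one at (396,160). The bottle is at (213,132), the beaker at (153,130) and the stapler at (363,248). Either magazine could be the right one, so I'll check the grooves in a close crop.

```bash
python3 - <<'E'
from look import *
c=vision.camera("top");d=vision.camera("side")
def cr(im,u,v,h=18): return cv2.resize(im['color'][v-h:v+h,u-h:u+h,::-1],(300,300),interpolation=cv2.INTER_CUBIC)
m=np.vstack([np.hstack([cr(c,139,201),cr(c,201,225)]),np.hstack([cr(d,236,303,),cr(d,281,248)])])
cv2.imwrite('pics/crop1.png',np.clip(m*1.8,0,255).astype(np.uint8))
E
```

```text
(no output)
```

View pics/crop1.png

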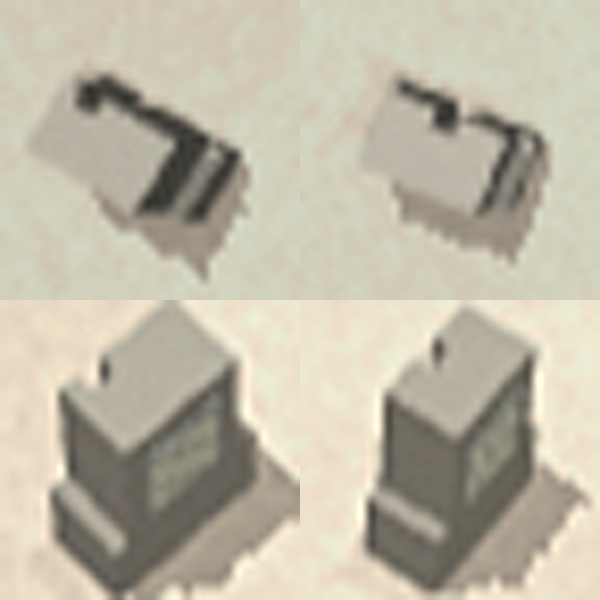

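The left magazine in the top view, (139,201), has its groove near the +y end. That is the off-centre one and my target. The one at (201,225) has its groove mid-face. Next I triangulate.

```bash
cat >> look.py <<'E'
from scipy.spatial.transform import Rotation as Ro
def ray(c,uv,fish=False):
    R=np.array(c['R']);t=np.array(c['t']);x=(uv[0]-c['cx'])/c['fx'];y=(uv[1]-c['cy'])/c['fy']
    if fish:
        r=np.hypot(x,y); d=np.array([x/r*np.sin(r),y/r*np.sin(r),np.cos(r)]) if r>0 else np.array([0,0,1.])
    else: d=np.array([x,y,1.])
    d=R.T@d; return -R.T@t, d/np.linalg.norm(d)
def onz(c,uv,z,fish=False):
    o,d=ray(c,uv,fish); return o+d*(z-o[2])/d[2]
def tri(rays):
    A=sum(np.eye(3)-np.outer(d,d) for o,d in rays); b=sum((np.eye(3)-np.outer(d,d))@o for o,d in rays)
    return np.linalg.solve(A,b)
def delta(goalp,goalR):
    s=sensors.get_state(); R=Ro.from_rotvec(s['orientation']); 
    return np.round(R.inv().apply(np.array(goalp)-s['position'])*1000,1), np.round((R.inv()*Ro.from_matrix(goalR)).as_rotvec(degrees=True),2)
E
python3 - <<'E'
from look import *
c=vision.camera("top");d=vision.camera("side")
exp={'magazine':((139,201),(236,303)),'magazine_groove':((132,192),(225,292)),'other_magazine':((201,225),(279,255)),'well':((294,168),(254,150)),'rib_top':((289,168),(250,150)),'coverslipper':((290,165),(250,170)),'latch_left':((276,172),(254,138)),'latch_right':((311,164),(250,162)),'dropper_bottle':((213,132),(190,218)),'beaker':((153,130),(165,275))}
for q,(a,b) in exp.items():
    rs=[]
    for im,e,n in((c,a,'top'),(d,b,'side')):
        l=[np.array(x['centre']) for x in vision.place_of(im,q)]
        l=[x for x in l if np.hypot(*(x-e))<25]
        if l:
            x=min(l,key=lambda x:np.hypot(*(x-e))); rs.append(ray(im,x)); z={'magazine':0,'other_magazine':0,'coverslipper':0,'dropper_bottle':0,'beaker':0,'magazine_groove':.078}.get(q,.1); print(q,n,np.round(x,1),np.round(onz(im,x,z),4))
    if len(rs)==2: print('   tri',np.round(tri(rs),4))
E
```

```text
magazine top [142.  199.6] [0.5228 0.3001 0.    ]
magazine side [238.  309.7] [0.5151 0.3034 0.    ]
   tri [ 0.5196  0.3009 -0.0068]
magazine_groove top [134.5 192. ] [0.5415 0.3026 0.078 ]
magazine_groove side [226.1 292.2] [0.5396 0.3072 0.078 ]
   tri [0.5414 0.304  0.0716]
other_magazine top [200.3 222.7] [0.4588 0.1381 0.    ]
other_magazine side [277.8 255.4] [ 0.4609  0.1336 -0.    ]
   tri [0.4596 0.1376 0.0064]
well side [250.1 150.4] [ 0.6062 -0.1173  0.1   ]
rib_top top [287.7 166.7] [ 0.6069 -0.0976  0.1   ]
rib_top side [247.  150.8] [ 0.6141 -0.1133  0.1   ]
   tri [ 0.6071 -0.0959  0.1179]
coverslipper top [291.2 167.9] [ 0.6118 -0.115   0.    ]
coverslipper side [247.1 175. ] [ 0.6147 -0.1136 -0.    ]
   tri [ 0.6134 -0.1147 -0.001 ]Traceback (most recent call last):
  File "<stdin>", line 7, in <module>
ValueError: it knows: beaker, coverslipper, dropper_bottle, magazine, magazine_groove, other_magazine, rib_top, stapler, well
```

```bash
cat >> look.py <<'E'
def Rdown(yaw): # tool y along body y at yaw(deg), tool x = -body x, z down
    return Ro.from_euler('z',yaw,degrees=True).as_matrix()@np.diag([-1.,1,-1])
E
python3 - <<'E'
from look import *
print(delta([.52,.302,.20],Rdown(-27.6)))
E
```

```text
(array([-395.1, -196.7,   31.3]), array([-0.  , -0.  ,  8.82]))
```

apply_moves(commands=[{"delta_pos": [-395,-197,31],"rot": [0,0,8.8],"gripper": 0},{"delta_pos": [-395,-197,31],"rot": [0,0,8.8],"gripper": 0},{"delta_pos": [-395,-197,31],"rot": [0,0,8.8],"gripper": 0},{"delta_pos": [-395,-197,31],"rot": [0,0,8.8],"gripper": 0},{"delta_pos": [-395,-197,31],"rot": [0,0,8.8],"gripper": 0}])

```text
clock: 1.92
position: [0.3564, 0.4663, 0.2168]
orientation: [0.748, 3.051, 0.001]
force: [0.5, 0.3, 0.7]
finger_gap: 0.0849
grip_force: 0.0
```

apply_moves(commands=[{"delta_pos": [-221,-70,17],"rot": [0,0,0],"gripper": 0},{"delta_pos": [-221,-70,17],"rot": [0,0,0],"gripper": 0},{"delta_pos": [-221,-70,17],"rot": [0,0,0],"gripper": 0},{"delta_pos": [-221,-70,17],"rot": [0,0,0],"gripper": 0},{"delta_pos": [-221,-70,17],"rot": [0,0,0],"gripper": 0}])

```text
clock: 2.33
position: [0.5032, 0.3187, 0.2016]
orientation: [0.749, 3.051, 0.001]
force: [0.1, -0.0, -0.4]
finger_gap: 0.0855
grip_force: 0.0
```

apply_moves(commands=[{"delta_pos": [0,0,0],"rot": [0,0,0],"gripper": 0},{"delta_pos": [0,0,0],"rot": [0,0,0],"gripper": 0}])

```text
clock: 2.5
position: [0.5032, 0.3188, 0.2013]
orientation: [-0.755, -3.049, 0.0]
force: [-1.4, 0.7, -0.6]
finger_gap: 0.085
grip_force: 0.0
```

```bash
python3 - <<'E'
from look import *
s=sensors.get_state();print(s['position'],s['orientation'])
c=vision.camera("wrist"); R=np.array(c['R']);print('cam at',-R.T@c['t'],R[2],c['fx'],c['cx'],c['cy'])
for q,z in(("magazine",0),("magazine_groove",.078),("other_magazine",0)):
    for x in vision.place_of(c,q): print(q,np.round(x['centre'],1),round(x['conf'],2),np.round(onz(c,x['centre'],z,True),4))
cv2.imwrite('pics/w1.png',np.clip(cv2.resize(c['color'][:,:,::-1],(768,576))*1.6,0,255).astype(np.uint8))
E
```

```text
[0.50319149 0.3188143  0.20125234] [-7.54725161e-01 -3.04903897e+00  1.09375343e-04]
cam at [0.44141949 0.35157781 0.34278917] [ 0.24828003 -0.13075277 -0.95982328] 297.3186396354542 256.06882058378454 192.1984218141599
magazine [252.5 185. ] 0.83 [0.5202 0.3053 0.    ]
magazine_groove [260.9 218.6] 0.63 [0.5353 0.3073 0.078 ]
magazine_groove [291.7 305.3] 0.37 [0.6442 0.2894 0.078 ]
other_magazine [115.6 203. ] 0.65 [0.4569 0.1347 0.    ]
```

View pics/w1.png

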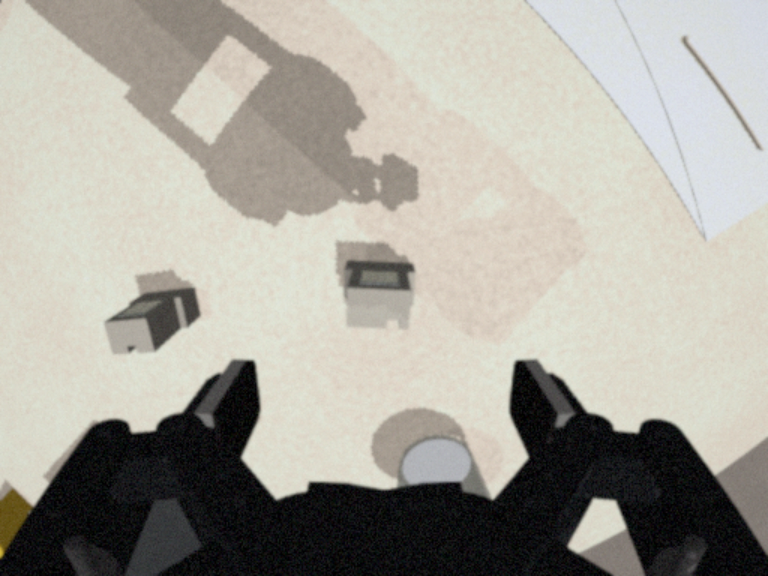

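The wrist view shows the target at (379,300). Its groove is at (397,323), right of centre, so the choice holds. The other magazine is at (150,320), and the beaker is ahead at (437,460). I'll get the top-face corners next.

```bash
python3 - <<'E'
from look import *
c=vision.camera("wrist")
P=[onz(c,np.array(p)*2/3,.078,True)[:2] for p in((346,288),(413,289),(411,327),(348,329))]
P=np.array(P);print(np.round(P,4),P.mean(0))
for a,b in((0,1),(3,2)): d=P[b]-P[a];print(np.linalg.norm(d),np.degrees(np.arctan2(-d[0],d[1])))
for a,b in((0,3),(1,2)): d=P[b]-P[a];print(np.linalg.norm(d),np.degrees(np.arctan2(d[1],d[0])))
print(delta([*P.mean(0),.052],Rdown(-27.6)))
g=c['color'][170:230,215:290,::-1]
cv2.imwrite('pics/w2.png',np.clip(cv2.resize(g,(750,600),interpolation=cv2.INTER_CUBIC)*1.5,0,255).astype(np.uint8))
E
```

```text
[[0.4968 0.2973]
 [0.5166 0.3339]
 [0.5387 0.3215]
 [0.5213 0.2852]] [0.51837276 0.30947075]
0.041583151621475634 -28.411495363335213
0.04026965728780069 -25.531198400889185
0.02731995848458403 -26.335088701739327
0.02528126424880736 -29.260279518469776
(array([-21. ,  -2.8, 149.6]), array([0.01, 0.  , 0.14]))
```

View pics/w2.png

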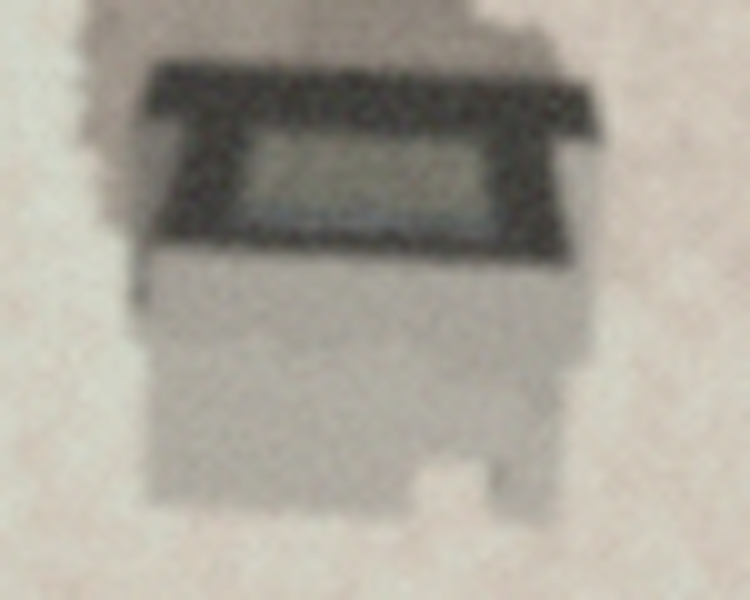

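The crop shows the top face with corners (150,248), (570,266), (552,522) and (148,506). The groove is at (450,490), clearly off-centre to the right.

```bash
python3 - <<'E'
from look import *
c=vision.camera("wrist")
P=np.array([onz(c,np.array(p)/10+[214.5,169.5],.078,True)[:2] for p in((150,248),(570,266),(552,522),(148,506))])
print(np.round(P,4),P.mean(0))
for a,b in((0,1),(3,2)): d=P[b]-P[a];print(np.linalg.norm(d),np.degrees(np.arctan2(-d[0],d[1])))
for a,b in((0,3),(1,2)): d=P[b]-P[a];print(np.linalg.norm(d),np.degrees(np.arctan2(d[1],d[0])))
for z in(.1,.05):print(delta([*P.mean(0),z],Rdown(-29.5)))
E
```

```text
[[0.4983 0.2953]
 [0.518  0.3293]
 [0.5402 0.3162]
 [0.5208 0.2825]] [0.51931853 0.30584407]
0.039244981942486386 -30.064118034008583
0.03884998282271319 -29.870158918429173
0.025905636478799666 -29.530031610917526
0.025773453869005078 -30.405901512150972
(array([-23.4,  -5.5, 101.6]), array([0.01, 0.  , 2.04]))
(array([-23.4,  -5.5, 151.6]), array([0.01, 0.  , 2.04]))
```

apply_moves(commands=[{"delta_pos": [-23.4,-5.5,30],"rot": [0,0,2.4],"gripper": 0},{"delta_pos": [-23.4,-5.5,70],"rot": [0,0,2.4],"gripper": 0},{"delta_pos": [-23.4,-5.5,110],"rot": [0,0,2.4],"gripper": 0},{"delta_pos": [-23.4,-5.5,140],"rot": [0,0,2.4],"gripper": 0},{"delta_pos": [-23.4,-5.5,156],"rot": [0,0,2.4],"gripper": 0}])

```text
clock: 3.22
position: [0.5167, 0.3044, 0.0408]
orientation: [-0.809, -3.03, 0.006]
force: [-0.5, -0.1, -0.0]
finger_gap: 0.0856
grip_force: 0.0
```

apply_moves(commands=[{"delta_pos": [0,0,0],"rot": [0,0,0],"gripper": 0.6},{"delta_pos": [0,0,0],"rot": [0,0,0],"gripper": 0.8},{"delta_pos": [0,0,0],"rot": [0,0,0],"gripper": 0.8},{"delta_pos": [0,0,0],"rot": [0,0,0],"gripper": 0.8},{"delta_pos": [0,0,0],"rot": [0,0,0],"gripper": 0.8}], grip_force=50)

```text
clock: 3.63
position: [0.5218, 0.3055, 0.048]
orientation: [0.811, 3.031, 0.004]
force: [-0.5, 0.1, 4.5]
finger_gap: 0.0393
grip_force: 50.9
```

apply_moves(commands=[{"delta_pos": [0,0,0],"rot": [0,0,0],"gripper": 0.8},{"delta_pos": [0,0,0],"rot": [0,0,0],"gripper": 0.8},{"delta_pos": [0,0,0],"rot": [0,0,0],"gripper": 0.8}])

```text
clock: 3.88
position: [0.5219, 0.3055, 0.048]
orientation: [0.812, 3.031, 0.004]
force: [-1.5, 0.8, 6.6]
finger_gap: 0.04
grip_force: 51.2
```

apply_moves(commands=[{"delta_pos": [0,0,-20],"rot": [0,0,0],"gripper": 0.8},{"delta_pos": [0,0,-60],"rot": [0,0,0],"gripper": 0.8},{"delta_pos": [0,0,-100],"rot": [0,0,0],"gripper": 0.8},{"delta_pos": [0,0,-140],"rot": [0,0,0],"gripper": 0.8},{"delta_pos": [0,0,-150],"rot": [0,0,0],"gripper": 0.8}])

```text
clock: 4.3
position: [0.5236, 0.306, 0.204]
orientation: [0.81, 3.024, 0.012]
force: [1.2, 0.3, 0.4]
finger_gap: 0.039
grip_force: 51.0
```

```bash
cat >> look.py <<'E'
def wellR(psi): return Ro.from_euler('ZY',[psi,-32],degrees=True).as_matrix()
def toolR(W): return W@np.diag([-1.,1,-1])
E
python3 - <<'E'
from look import *
W=wellR(10.7); p=np.array([.613,-.113,.1])+W[:,2]*.128; print(W[:,2],p)
print(delta(p,toolR(W)))
s=sensors.get_state();print(s['position'],s['finger_gap'],s['grip_force'])
E
```

```text
[-0.52070545 -0.09838832  0.8480481 ] [ 0.5463497  -0.1255937   0.20855016]
(array([-235.4, -362.5,   -6.2]), array([-10.98, -29.97, -39.67]))
[0.52359043 0.30601277 0.2039846 ] 0.039007003220750534 50.98889350891113
```

apply_moves(commands=[{"delta_pos": [-235,-362,-6],"rot": [-11,-30,-39.7],"gripper": 0.8},{"delta_pos": [-235,-362,-6],"rot": [-11,-30,-39.7],"gripper": 0.8},{"delta_pos": [-235,-362,-6],"rot": [-11,-30,-39.7],"gripper": 0.8},{"delta_pos": [-235,-362,-6],"rot": [-11,-30,-39.7],"gripper": 0.8},{"delta_pos": [-235,-362,-6],"rot": [-11,-30,-39.7],"gripper": 0.8}])

```text
clock: 4.72
position: [0.5297, 0.1093, 0.1977]
orientation: [0.082, 2.778, 0.049]
force: [0.4, 1.0, -1.0]
finger_gap: 0.0399
grip_force: 51.3
```

```bash
cat > go.py <<'E'
from look import *
W=wellR(10.7); p=np.array([.613,-.113,.1])+W[:,2]*.128
print(delta(p,toolR(W)))
E
python3 go.py
```

```text
(array([ -34.2, -233.1,   -9.7]), array([ -3.78, -10.96, -13.36]))
```

apply_moves(commands=[{"delta_pos": [-34,-233,-10],"rot": [-3.8,-11,-13.4],"gripper": 0.8},{"delta_pos": [-34,-233,-10],"rot": [-3.8,-11,-13.4],"gripper": 0.8},{"delta_pos": [-34,-233,-10],"rot": [-3.8,-11,-13.4],"gripper": 0.8},{"delta_pos": [-34,-233,-10],"rot": [-3.8,-11,-13.4],"gripper": 0.8},{"delta_pos": [-34,-233,-10],"rot": [-3.8,-11,-13.4],"gripper": 0.8}])

```text
clock: 5.13
position: [0.5393, -0.038, 0.2031]
orientation: [-0.24, 2.575, 0.072]
force: [0.7, -0.4, -1.1]
finger_gap: 0.0391
grip_force: 51.3
```

apply_moves(commands=[{"delta_pos": [0,0,0],"rot": [0,0,0],"gripper": 0.8},{"delta_pos": [0,0,0],"rot": [0,0,0],"gripper": 0.8}])

```text
clock: 5.3
position: [0.5406, -0.0407, 0.2042]
orientation: [-0.229, 2.577, 0.069]
force: [-0.3, 1.2, -1.5]
finger_gap: 0.0386
grip_force: 51.4
```

```bash
python3 go.py; python3 - <<'E'
from look import *
a=[]
for n in("wrist","top"):
    c=vision.camera(n); R=np.array(c['R'])
    if n=='wrist': print('cam',-R.T@c['t'])
    for q in("well","rib_top","coverslipper","magazine","magazine_groove"):
        print(n,q,[(np.round(x['centre'],1).tolist(),round(x['conf'],2),np.round(onz(c,x['centre'],0 if q=='coverslipper' else .1,n=='wrist'),4).tolist()) for x in vision.place_of(c,q)])
    cv2.imwrite(f'pics/raw_{n}.png',c['color'][:,:,::-1])
w=cv2.imread('pics/raw_wrist.png'); t=cv2.imread('pics/raw_top.png')[110:218,220:364]
cv2.imwrite('pics/w3.png',np.clip(cv2.resize(w[60:,:],(800,506))*1.5,0,255).astype(np.uint8))
s=sensors.get_state();print(s['position'],s['orientation'])
E
```

```text
(array([  5.5, -84.6,  -8.8]), array([-0.14, -0.13, -0.5 ]))
cam [ 0.4081385  -0.06544257  0.28654697]
wrist well []
wrist rib_top [([175.5, 192.1], 0.93, [0.6268, -0.1046, 0.1])]
wrist coverslipper [([10.0, 112.7], 0.72, [0.6193, -0.3756, 0.0]), ([183.5, 114.1], 0.63, [0.6048, -0.1146, 0.0])]
wrist magazine [([253.7, 207.5], 0.69, [0.6364, -0.0264, 0.1])]
wrist magazine_groove []
top well [([293.2, 166.1], 0.8, [0.6085, -0.1119, 0.1]), ([394.6, 160.4], 0.74, [0.6239, -0.3766, 0.1])]
top rib_top [([291.4, 165.0], 0.86, [0.6114, -0.1073, 0.1]), ([391.6, 158.4], 0.8, [0.6291, -0.3689, 0.1])]
top coverslipper [([384.0, 166.2], 0.76, [0.617, -0.3761, 0.0]), ([290.5, 168.8], 0.62, [0.6092, -0.113, 0.0])]
top magazine [([263.9, 179.9], 0.75, [0.5726, -0.0359, 0.1])]
top magazine_groove [([261.1, 194.3], 0.98, [0.5353, -0.0286, 0.1]), ([361.1, 247.1], 0.25, [0.3992, -0.2868, 0.1])]
[ 0.5409692  -0.03775088  0.20429803] [-0.23675163  2.57567444  0.0709942 ]
```

View pics/w3.png

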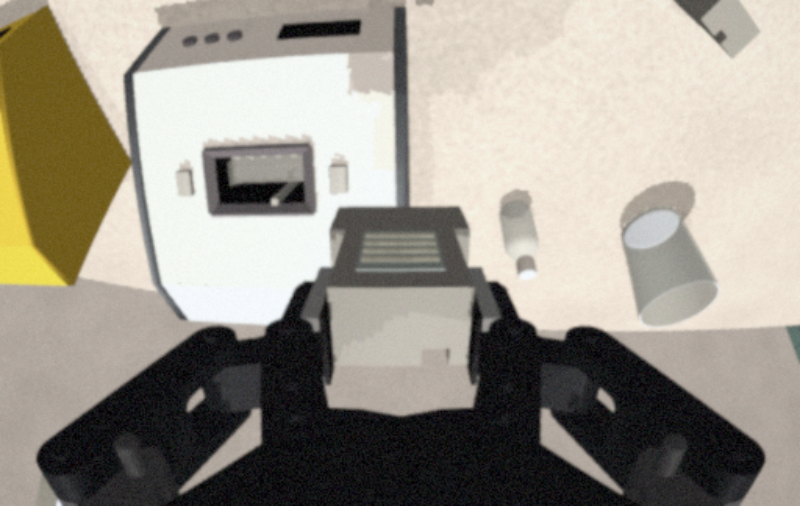

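The wrist view shows the white machine's well at (260,180), with its rib inside at (285,192) and latch tabs at (185,182) and (339,178). The held magazine is square in the fingers, with the bottom edge of its -x face running from (331,209) to (467,209). I'll zoom in on both.

```bash
python3 - <<'E'
from look import *
w=cv2.imread('pics/raw_wrist.png')
a=cv2.resize(w[140:205,110:230],(600,325),interpolation=cv2.INTER_CUBIC);b=cv2.resize(w[185:240,200:320],(600,275),interpolation=cv2.INTER_CUBIC)
cv2.imwrite('pics/w4.png',np.clip(np.vstack([a*1.2,b*1.8]),0,255).astype(np.uint8))
E
```

```text
(no output)
```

View pics/w4.png

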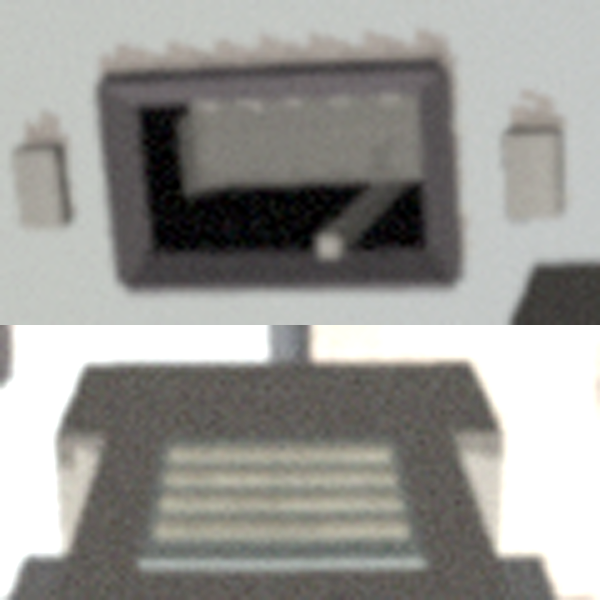

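```bash
cat > fit.py <<'E'
from look import *
from scipy.optimize import least_squares
def proj(c,X):
    p=X@np.array(c['R']).T+c['t']; r=np.hypot(p[:,0],p[:,1]); th=np.arctan2(r,p[:,2])
    return np.c_[c['cx']+c['fx']*th*p[:,0]/r, c['cy']+c['fy']*th*p[:,1]/r]
def fitwell(c,uv,P):
    f=lambda q:np.r_[(proj(c,P@wellR(q[3]).T+q[:3])-uv).ravel()/.4,(q[2]-.1)/.002]
    r=least_squares(f,[.613,-.113,.1,10.7]); return r.x,r.fun
def fitmag(c,uv,P,p0,R0):
    f=lambda q:np.r_[(proj(c,P@(R0@Ro.from_rotvec(q[3:],degrees=True).as_matrix()).T+p0+q[:3]/1000)-uv).ravel()/.4,q[:3]/3,q[3:]/2]
    r=least_squares(f,np.zeros(6)); return r.x,r.fun
E
cat > f1.py <<'E'
from fit import *
c=vision.camera('wrist')
a=np.array([(138,108),(420,98),(427,247),(155,252),(328,245)])/5+[109.6,139.6]
A=np.array([(-14.2,-27.2,5),(-14.2,27.2,5),(14.2,27.2,5),(14.2,-27.2,5),(12.2,10,5)])/1000
w,fw=fitwell(c,a,A);print('well',np.round(w,4),np.round(fw*.4,2))
b=(np.array([(88,367),(470,365),(62,440),(498,437),(102,440),(455,435)])-[0,325])/5+[199.6,184.6]
B=np.array([(-13,-26,0),(-13,26,0),(-13,-26,30),(-13,26,30),(-13,-20,30),(-13,20,30)])/1000
s=sensors.get_state();T=Ro.from_rotvec(s['orientation']).as_matrix();R0=T@np.diag([-1.,1,-1]);p0=s['position']-R0[:,2]*.048
m,fm=fitmag(c,b,B,p0,R0);print('mag',np.round(m,2),np.round(fm*.4,2))
W=wellR(w[3]);Rm=R0@Ro.from_rotvec(m[3:],degrees=True).as_matrix();pm=p0+m[:3]/1000
# magazine in tool
np.savez('mt.npz',p=T.T@(pm-s['position']),R=T.T@Rm,w=w)
print('mag in tool',T.T@(pm-s['position'])*1000)
print('mag in well',W.T@(pm-w[:3])*1000, Ro.from_matrix(W.T@Rm).as_rotvec(degrees=True))
E
python3 f1.py
cat > goal.py <<'E'
from look import *
import sys
d=np.load('mt.npz');w=d['w'];W=wellR(w[3])
for h in map(float,sys.argv[1:]):
    TR=W@d['R'].T; print(h,delta(w[:3]+W[:,2]*h/1000-TR@d['p'],TR))
E
python3 goal.py 40 10 -10
```

```text
well [ 0.6093 -0.1101  0.0951 11.0186] [-0.26 -0.3  -0.52 -0.09 -0.09  0.83 -0.66  0.37  1.48 -0.69 -0.99]
mag [ 1.39 -0.71 -3.74 -0.17 -0.19  0.43] [-0.    0.13  0.02 -0.1  -1.02 -0.06  0.72 -0.19  1.13 -0.1  -0.84  0.34
  0.19 -0.09 -0.5  -0.03 -0.04  0.09]
mag in tool [ 0.92571797 -0.96075548 51.82709782]
mag in well [11.68536652 82.81602535 69.04986907] [-0.31721956 -0.08831909 -0.05890708]
40.0 (array([ 10.9, -83.1,  29.3]), array([-0.32,  0.09, -0.06]))
10.0 (array([ 10.8, -83. ,  59.3]), array([-0.32,  0.09, -0.06]))
-10.0 (array([ 10.8, -83. ,  79.3]), array([-0.32,  0.09, -0.06]))
```

apply_moves(commands=[{"delta_pos": [11,-40,0],"rot": [-0.3,0,0],"gripper": 0.8},{"delta_pos": [11,-83,10],"rot": [-0.3,0,0],"gripper": 0.8},{"delta_pos": [11,-83,30],"rot": [-0.3,0,0],"gripper": 0.8},{"delta_pos": [11,-83,45],"rot": [-0.3,0,0],"gripper": 0.8},{"delta_pos": [11,-83,45],"rot": [-0.3,0,0],"gripper": 0.8}])

```text
clock: 6.37
position: [0.5695, -0.117, 0.157]
orientation: [-0.236, 2.58, 0.081]
force: [-0.5, 0.0, -1.7]
finger_gap: 0.0391
grip_force: 51.6
```

apply_moves(commands=[{"delta_pos": [0,0,0],"rot": [0,0,0],"gripper": 0.8},{"delta_pos": [0,0,0],"rot": [0,0,0],"gripper": 0.8}])

```text
clock: 6.53
position: [0.5703, -0.1169, 0.1607]
orientation: [-0.239, 2.575, 0.077]
force: [0.3, 0.1, -1.5]
finger_gap: 0.039
grip_force: 51.6
```

```bash
python3 goal.py 24 -10; python3 - <<'E'
from look import *
w=vision.camera('wrist')['color'][:,:,::-1]
a=cv2.resize(w[150:255,185:325],(800,600),interpolation=cv2.INTER_CUBIC)
cv2.imwrite('pics/w5.png',np.clip(a*1.5,0,255).astype(np.uint8))
E
```

```text
24.0 (array([ 0.2, -0. ,  0.8]), array([-0.04,  0.12, -0.05]))
-10.0 (array([ 0.1, -0.1, 34.8]), array([-0.04,  0.12, -0.05]))
```

View pics/w5.png

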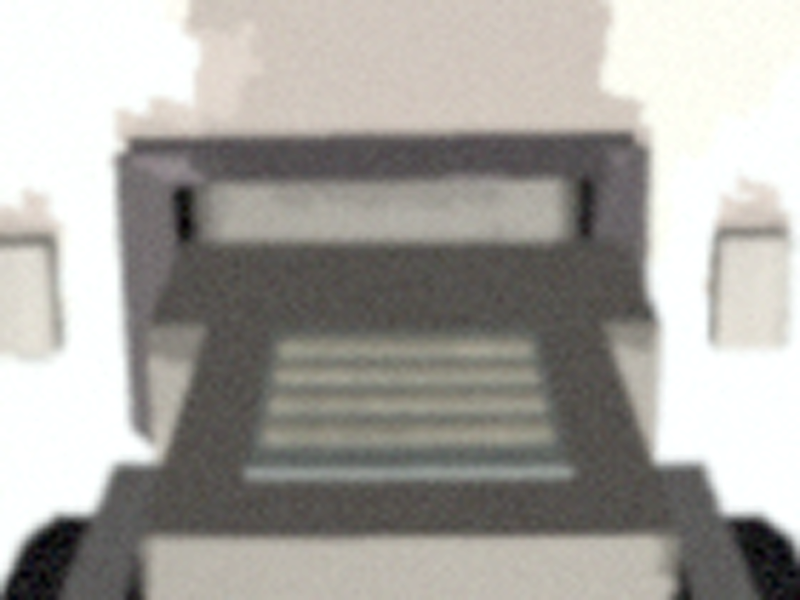

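The view is down along the magazine, its bottom edge running (183,243)–(632,245). The mouth's inner rear edge runs (178,180)–(592,176), with tab inner edges at 58 and 712. So the well centre is slightly to the -y side of the magazine, and I'll fit that.

```bash
cat > f2.py <<'E'
from fit import *
c=vision.camera('wrist'); k=800/140
cv=lambda L:(np.array(L)+.5)/k+[184.5,149.5]
d=np.load('mt.npz')
a=cv([(178,180),(592,176)]);A=np.array([(14.2,-27.2,5),(14.2,27.2,5)])/1000
b=cv([(183,243),(632,245),(152,322),(658,320),(207,322),(605,320)])
B=np.array([(-13,-26,0),(-13,26,0),(-13,-26,30),(-13,26,30),(-13,-20,30),(-13,20,30)])/1000
# image right is +y, image top is away from the robot (+x of well)
# well: x,y,psi with the z found before
f=lambda q:(proj(c,A@wellR(q[2]).T+[q[0],q[1],d['w'][2]])-a).ravel()
r=least_squares(f,[.609,-.11,11]);print('well',r.x,np.round(r.fun,2),'before',d['w'])
s=sensors.get_state();T=Ro.from_rotvec(s['orientation']).as_matrix();p0=s['position']+T@d['p'];R0=T@d['R']
m,fm=fitmag(c,b,B,p0,R0);print('mag change',np.round(m,2),np.round(fm*.4,2))
Rm=R0@Ro.from_rotvec(m[3:],degrees=True).as_matrix();pm=p0+m[:3]/1000
W=wellR(r.x[2]);o=np.r_[r.x[:2],d['w'][2]]
print('mag in well',W.T@(pm-o)*1000,Ro.from_matrix(W.T@Rm).as_rotvec(degrees=True))
E
python3 f2.py
```

```text
well [ 0.56919364 -0.12058244 11.27988449] [-4.54  0.79  4.51  0.51] before [ 0.60929457 -0.11007866  0.09506381 11.01855834]
mag change [-1.63 -0.16  0.73  0.47 -1.   -0.27] [ 0.76  0.19 -0.81 -0.29 -0.53 -0.11  0.75  0.11  0.08 -0.08 -0.26  0.17
 -0.22 -0.02  0.1   0.09 -0.2  -0.05]
mag in well [34.90139045  2.43402892  4.81503197] [ 0.2441399  -1.17675701 -0.51147555]
```

```bash
sed -i 's/(14.2,-27.2,5),(14.2,27.2,5)/(-14.2,-27.2,5),(-14.2,27.2,5)/; s/^# image.*$/# image top is the front (-x)/' f2.py; python3 f2.py
```

```text
well [ 0.60794884 -0.11332399 11.12029912] [-0.56  0.09  0.55  0.06] before [ 0.60929457 -0.11007866  0.09506381 11.01855834]
mag change [-1.56 -0.2   0.91  0.46 -1.01 -0.27] [ 0.76  0.19 -0.81 -0.3  -0.53 -0.11  0.75  0.11  0.08 -0.08 -0.26  0.17
 -0.21 -0.03  0.12  0.09 -0.2  -0.05]
mag in well [ 1.60716189  2.80470985 25.8257518 ] [ 0.31735362 -1.18917739 -0.36898069]
```

apply_moves(commands=[{"delta_pos": [0.8,-2.8,5],"rot": [0,0,0],"gripper": 0.8},{"delta_pos": [0.8,-2.8,12],"rot": [0,0,0],"gripper": 0.8},{"delta_pos": [0.8,-2.8,16],"rot": [0,0,0],"gripper": 0.8},{"delta_pos": [0.8,-2.8,19],"rot": [0,0,0],"gripper": 0.8},{"delta_pos": [0.8,-2.8,19],"rot": [0,0,0],"gripper": 0.8}])

```text
clock: 7.1
position: [0.5797, -0.1175, 0.1424]
orientation: [-0.238, 2.577, 0.079]
force: [-0.8, -0.1, -1.5]
finger_gap: 0.0394
grip_force: 51.7
```

apply_moves(commands=[{"delta_pos": [0,0,1.5],"rot": [0,0,0],"gripper": 0.8},{"delta_pos": [0,0,3],"rot": [0,0,0],"gripper": 0.8},{"delta_pos": [0,0,4],"rot": [0,0,0],"gripper": 0.8}])

```text
clock: 7.35
position: [0.5821, -0.1175, 0.1401]
orientation: [-0.238, 2.576, 0.077]
force: [0.3, -0.4, -0.8]
finger_gap: 0.0394
grip_force: 51.7
```

```bash
python3 goal.py 0; python3 - <<'E'
from look import *
c=vision.camera('wrist')
w=c['color'][:,:,::-1]
a=cv2.resize(w[150:255,185:325],(800,600),interpolation=cv2.INTER_CUBIC)
cv2.imwrite('pics/w6.png',np.clip(a*1.5,0,255).astype(np.uint8))
E
```

```text
0.0 (array([-1. ,  2.9,  1.3]), array([-0.03,  0.1 , -0.08]))
```

View pics/w6.png

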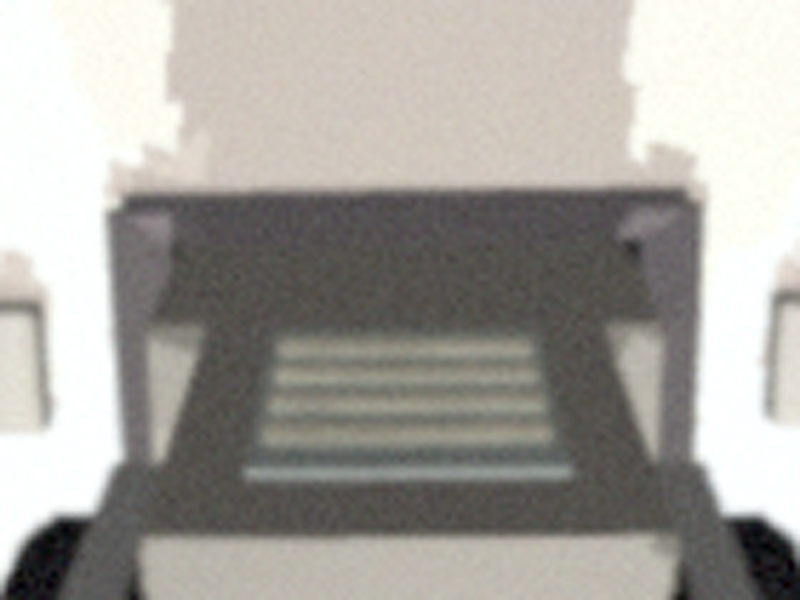

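The magazine's foot now sits inside the collar: collar 112–697, tabs 45 and 772, magazine 152–660, all centred, with no contact force. Continuing down.

apply_moves(commands=[{"delta_pos": [0,0,2],"rot": [0,0,0],"gripper": 0.8},{"delta_pos": [0,0,4],"rot": [0,0,0],"gripper": 0.8},{"delta_pos": [0,0,5],"rot": [0,0,0],"gripper": 0.8}])

```text
clock: 7.65
position: [0.5847, -0.117, 0.1357]
orientation: [-0.238, 2.576, 0.078]
force: [0.3, 0.2, -1.6]
finger_gap: 0.0393
grip_force: 51.7
```

apply_moves(commands=[{"delta_pos": [0,0,2],"rot": [0,0,0],"gripper": 0.8},{"delta_pos": [0,0,4],"rot": [0,0,0],"gripper": 0.8},{"delta_pos": [0,0,5],"rot": [0,0,0],"gripper": 0.8}])

```text
clock: 7.9
position: [0.5873, -0.1164, 0.1314]
orientation: [-0.238, 2.576, 0.078]
force: [0.3, 1.5, -1.5]
finger_gap: 0.0394
grip_force: 51.7
```

apply_moves(commands=[{"delta_pos": [0,0,2],"rot": [0,0,0],"gripper": 0.8},{"delta_pos": [0,0,4],"rot": [0,0,0],"gripper": 0.8},{"delta_pos": [0,0,6],"rot": [0,0,0],"gripper": 0.8},{"delta_pos": [0,0,6],"rot": [0,0,0],"gripper": 0.8}])

```text
clock: 8.23
position: [0.5904, -0.1158, 0.1262]
orientation: [-0.238, 2.576, 0.078]
force: [0.1, 0.6, -1.5]
finger_gap: 0.0392
grip_force: 51.7
```

apply_moves(commands=[{"delta_pos": [0,0,2],"rot": [0,0,0],"gripper": 0.8},{"delta_pos": [0,0,4],"rot": [0,0,0],"gripper": 0.8},{"delta_pos": [0,0,5],"rot": [0,0,0],"gripper": 0.8},{"delta_pos": [0,0,5],"rot": [0,0,0],"gripper": 0.8}])

```text
clock: 8.57
position: [0.593, -0.1154, 0.1224]
orientation: [-0.238, 2.576, 0.077]
force: [-2.8, -1.3, 1.0]
finger_gap: 0.0392
grip_force: 52.2
```

apply_moves(commands=[{"delta_pos": [0,0,3],"rot": [0,0,0],"gripper": 0.8},{"delta_pos": [0,0,6],"rot": [0,0,0],"gripper": 0.8},{"delta_pos": [0,0,6],"rot": [0,0,0],"gripper": 0.8}], grip_force=80)

```text
clock: 8.82
position: [0.5963, -0.1149, 0.1173]
orientation: [-0.238, 2.575, 0.077]
force: [-3.3, -0.8, 3.2]
finger_gap: 0.0388
grip_force: 82.2
```

apply_moves(commands=[{"delta_pos": [0,0,3],"rot": [0,0,0],"gripper": 0.8},{"delta_pos": [0,0,6],"rot": [0,0,0],"gripper": 0.8},{"delta_pos": [0,0,6],"rot": [0,0,0],"gripper": 0.8}])

```text
clock: 9.07
position: [0.5994, -0.1142, 0.1121]
orientation: [-0.237, 2.575, 0.077]
force: [-3.2, -0.4, 2.8]
finger_gap: 0.039
grip_force: 82.4
```

```bash
python3 goal.py -30
```

```text
-30.0 (array([-0.9,  3. , -1.8]), array([-0.04,  0.12, -0.1 ]))
```

apply_moves(commands=[{"delta_pos": [0,0,0],"rot": [0,0,0],"gripper": 0.35},{"delta_pos": [0,0,0],"rot": [0,0,0],"gripper": 0.2},{"delta_pos": [0,0,0],"rot": [0,0,0],"gripper": 0.2},{"delta_pos": [0,0,-30],"rot": [0,0,0],"gripper": 0.2},{"delta_pos": [0,0,-70],"rot": [0,0,0],"gripper": 0.2}], grip_force=30)

```text
clock: 9.48
position: [0.5609, -0.1199, 0.168]
orientation: [-0.238, 2.582, 0.085]
force: [1.1, -0.5, 0.8]
finger_gap: 0.068
grip_force: 0.0
```

apply_moves(commands=[{"delta_pos": [0,0,0],"rot": [0,0,0],"gripper": 1},{"delta_pos": [0,0,0],"rot": [0,0,0],"gripper": 1},{"delta_pos": [0,0,0],"rot": [0,0,0],"gripper": 1},{"delta_pos": [0,0,0],"rot": [0,0,0],"gripper": 1},{"delta_pos": [0,0,0],"rot": [0,0,0],"gripper": 1}])

```text
clock: 9.9
position: [0.5624, -0.1208, 0.1698]
orientation: [-0.238, 2.578, 0.08]
force: [-0.3, 0.2, -0.5]
finger_gap: 0.0074
grip_force: 0.0
```

```bash
python3 - <<'E'
from look import *
s=sensors.get_state();print(s['position'],s['finger_gap'])
d=np.load('mt.npz')['w'];W=wellR(11.1);print('tcp in well',W.T@(s['position']-[.608,-.1133,d[2]])*1000)
c=vision.camera('wrist')
w=c['color'][:,:,::-1]
a=cv2.resize(w[120:300,136:376],(800,600),interpolation=cv2.INTER_CUBIC)
cv2.imwrite('pics/w7.png',np.clip(a*1.5,0,255).astype(np.uint8))
E
```

```text
[ 0.5623555  -0.1207994   0.16982038] 0.007419512387044872
tcp in well [ 0.40594146  1.428468   87.89767828]
```

View pics/w7.png

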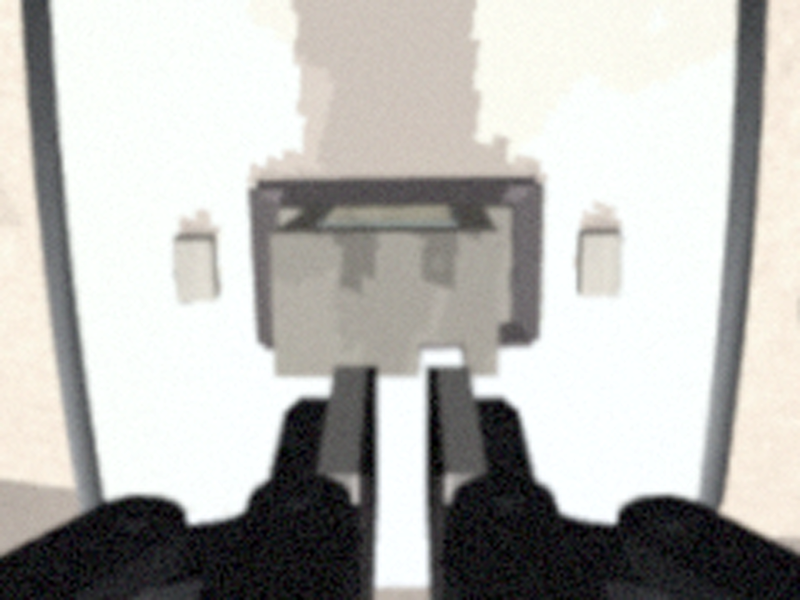

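The magazine stands started in the well, top face at (385,300). It leans about 2 mm to -y, and both tabs are out at (197,267) and (600,264). I'll press on its top with the closed fingers, shifted 2 mm to -y.

apply_moves(commands=[{"delta_pos": [0,-2,5],"rot": [0,0,0],"gripper": 1},{"delta_pos": [0,-2,14],"rot": [0,0,0],"gripper": 1},{"delta_pos": [0,-2,22],"rot": [0,0,0],"gripper": 1},{"delta_pos": [0,-2,28],"rot": [0,0,0],"gripper": 1},{"delta_pos": [0,-2,32],"rot": [0,0,0],"gripper": 1}])

```text
clock: 10.37
position: [0.583, -0.1212, 0.1475]
orientation: [-0.237, 2.569, 0.074]
force: [-5.2, 1.1, 19.0]
finger_gap: 0.0002
grip_force: 9.4
```

apply_moves(commands=[{"delta_pos": [0,0,3],"rot": [0,0,0],"gripper": 1},{"delta_pos": [0,0,6],"rot": [0,0,0],"gripper": 1},{"delta_pos": [0,0,9],"rot": [0,0,0],"gripper": 1},{"delta_pos": [0,0,12],"rot": [0,0,0],"gripper": 1},{"delta_pos": [0,0,12],"rot": [0,0,0],"gripper": 1}])

```text
clock: 10.78
position: [0.5905, -0.1201, 0.1394]
orientation: [-0.237, 2.566, 0.073]
force: [-2.1, 3.5, 18.5]
finger_gap: 0.0001
grip_force: 8.2
```

apply_moves(commands=[{"delta_pos": [0,0,3],"rot": [0,0,0],"gripper": 1},{"delta_pos": [0,0,6],"rot": [0,0,0],"gripper": 1},{"delta_pos": [0,0,9],"rot": [0,0,0],"gripper": 1},{"delta_pos": [0,0,12],"rot": [0,0,0],"gripper": 1},{"delta_pos": [0,0,12],"rot": [0,0,0],"gripper": 1}])

```text
clock: 11.2
position: [0.5976, -0.1187, 0.1304]
orientation: [-0.236, 2.564, 0.073]
force: [-1.4, 5.3, 21.5]
finger_gap: 0.0001
grip_force: 9.5
```

```bash
cat > tw.py <<'E'
from look import *
s=sensors.get_state();d=np.load('mt.npz')['w'];W=wellR(11.1);print('tcp in well',W.T@(s['position']-[.608,-.1133,d[2]])*1000,'F',W.T@s['force'],'M',s['moment'])
E
python3 tw.py
python3 - <<'E'
from look import *
c=vision.camera('wrist')
a=cv2.resize(c['color'][120:300,136:376,::-1],(800,600),interpolation=cv2.INTER_CUBIC)
cv2.imwrite('pics/w8.png',np.clip(a*1.5,0,255).astype(np.uint8))
E
```

```text
tcp in well [ 9.15110059 -3.2472365  35.92008702] F [11.12491243  5.47703632 18.43741523] M [ 1.13024603 -1.52832644  0.50945632]
```

View pics/w8.png

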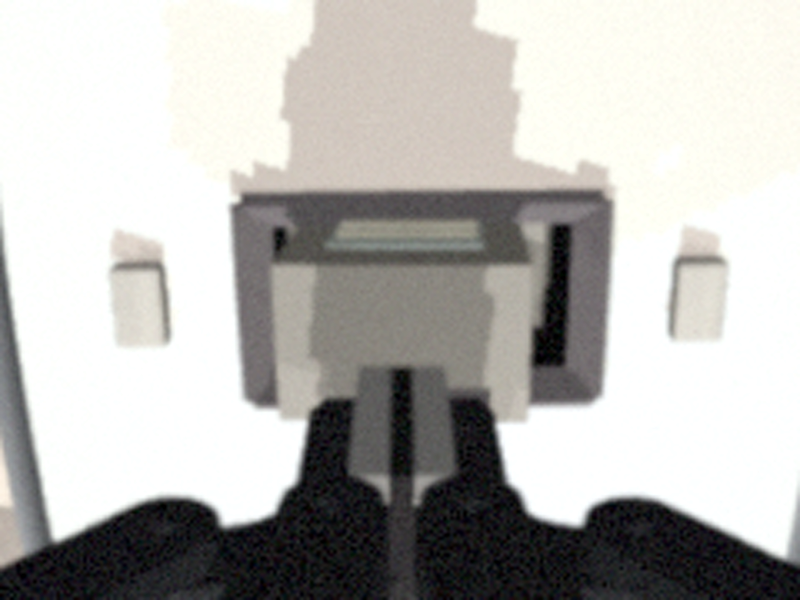

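The fingertips have drifted about 9 mm up-slope and 4 mm to -y under load. The magazine (272–530, mouth 285–575) is being dragged to -y. I'll shift the fingers back, which also drags its top upright, and then continue.

apply_moves(commands=[{"delta_pos": [0,0,-4],"rot": [0,0,0],"gripper": 1},{"delta_pos": [4,2,-6],"rot": [0,0,0],"gripper": 1},{"delta_pos": [9,4.5,-6],"rot": [0,0,0],"gripper": 1},{"delta_pos": [9,4.5,-6],"rot": [0,0,0],"gripper": 1}])

```text
clock: 11.58
position: [0.5821, -0.1159, 0.1256]
orientation: [-0.236, 2.572, 0.074]
force: [-1.8, -0.5, 9.2]
finger_gap: -0.0002
grip_force: 4.1
```

```bash
python3 tw.py
```

```text
tcp in well [-5.8214473   2.43755121 39.63722008] F [ 3.29184551 -0.14698008  8.83560492] M [-0.07945488 -0.22429851 -0.03221846]
```

apply_moves(commands=[{"delta_pos": [0,-1,4],"rot": [0,0,0],"gripper": 1},{"delta_pos": [0,-1,8],"rot": [0,0,0],"gripper": 1},{"delta_pos": [0,-1,11],"rot": [0,0,0],"gripper": 1},{"delta_pos": [0,-1,14],"rot": [0,0,0],"gripper": 1},{"delta_pos": [0,-1,14],"rot": [0,0,0],"gripper": 1}])

```text
clock: 12.0
position: [0.5902, -0.1152, 0.1144]
orientation: [-0.237, 2.572, 0.076]
force: [-2.6, 0.8, 11.6]
finger_gap: -0.0001
grip_force: 5.6
```

```bash
python3 tw.py
```

```text
tcp in well [-4.85349741  1.51709959 25.82971068] F [ 4.1602224   1.26528705 11.10002426] M [ 0.37737606 -0.5621201   0.14977278]
```

apply_moves(commands=[{"delta_pos": [-1,0,4],"rot": [0,0,0],"gripper": 1},{"delta_pos": [-1,0,8],"rot": [0,0,0],"gripper": 1},{"delta_pos": [-1,0,11],"rot": [0,0,0],"gripper": 1},{"delta_pos": [-1,0,12],"rot": [0,0,0],"gripper": 1},{"delta_pos": [-1,0,12],"rot": [0,0,0],"gripper": 1}])

```text
clock: 12.42
position: [0.597, -0.1138, 0.1045]
orientation: [-0.238, 2.572, 0.076]
force: [-4.8, 0.6, 13.0]
finger_gap: -0.0003
grip_force: 6.8
```

```bash
python3 tw.py
```

```text
tcp in well [-4.23161729  1.65708876 13.82235267] F [ 3.04649724  1.53028519 13.48203406] M [ 0.33443426 -0.29086002  0.16603185]
```

apply_moves(commands=[{"delta_pos": [0,0,2],"rot": [0,0,0],"gripper": 1},{"delta_pos": [0,0,4],"rot": [0,0,0],"gripper": 1},{"delta_pos": [0,0,4],"rot": [0,0,0],"gripper": 1}])

```text
clock: 12.67
position: [0.6002, -0.1138, 0.1042]
orientation: [-0.24, 2.569, 0.076]
force: [-21.1, 3.1, 34.3]
finger_gap: 0.0004
grip_force: 19.7
```

```bash
python3 tw.py
```

```text
tcp in well [-1.70188981  1.01164046 11.86790939] F [ 1.10587905  7.14241544 39.73072052] M [0.97359477 0.1951614  0.61654216]
```

Axial force has risen to 40 N, which means the follower is at its hard stop, past the latch point. Backing off.

apply_moves(commands=[{"delta_pos": [0,0,-4],"rot": [0,0,0],"gripper": 1},{"delta_pos": [0,0,-7],"rot": [0,0,0],"gripper": 1},{"delta_pos": [0,0,-10],"rot": [0,0,0],"gripper": 1},{"delta_pos": [0,0,-10],"rot": [0,0,0],"gripper": 1}])

```text
clock: 13.0
position: [0.5935, -0.1143, 0.1097]
orientation: [-0.237, 2.573, 0.076]
force: [-5.2, 0.5, 12.9]
finger_gap: -0.0002
grip_force: 6.6
```

```bash
python3 tw.py
```

```text
tcp in well [-4.4527918   1.79872479 20.00321684] F [ 2.60715268  1.5302781  13.59641858] M [ 0.30604597 -0.29509554  0.18285001]
```

apply_moves(commands=[{"delta_pos": [0,0,-10],"rot": [0,0,0],"gripper": 1},{"delta_pos": [0,0,-40],"rot": [0,0,0],"gripper": 1},{"delta_pos": [0,0,-70],"rot": [0,0,0],"gripper": 1},{"delta_pos": [0,0,-80],"rot": [0,0,0],"gripper": 1},{"delta_pos": [0,0,-80],"rot": [0,0,0],"gripper": 1}])

```text
clock: 13.42
position: [0.551, -0.1228, 0.1773]
orientation: [-0.238, 2.574, 0.075]
force: [0.7, 0.2, -0.1]
finger_gap: 0.0003
grip_force: 0.0
```

```bash
python3 tw.py; python3 - <<'E'
from look import *
for n in("wrist","top","side"):
    c=vision.camera(n)
    for q in("magazine","magazine_groove","well","other_magazine","dropper_bottle","beaker","stapler"):
        print(n,q,[(np.round(x['centre'],1).tolist(),round(x['conf'],2),np.round(onz(c,x['centre'],{'magazine_groove':.112,'well':.1}.get(q,0),n=='wrist'),3).tolist()) for x in vision.place_of(c,q)[:2]])
    for x in vision.trace(c,"magazine")[:2]: print(n,'bbox',np.round(x['bbox'],1),round(x['conf'],2))
E
```

```text
tcp in well [ -5.40258973   1.66742623 100.38238832] F [ 0.52322603  0.11521256 -0.50118302] M [-0.06678996  0.22447363 -0.06023725]
wrist magazine [([254.3, 183.4], 0.68, [0.689, -0.099, 0.0])]
wrist magazine_groove [([267.4, 220.6], 0.68, [0.615, -0.102, 0.112])]
wrist well []
wrist other_magazine [([494.5, 72.9], 0.87, [0.458, 0.134, 0.0])]
wrist dropper_bottle [([383.6, 209.2], 0.96, [0.709, 0.103, 0.0])]
wrist beaker [([459.5, 216.8], 0.9, [0.705, 0.274, 0.0])]
wrist stapler []
wrist bbox [255.7 202.   50.8  37.2] 0.95
top magazine [([293.6, 154.6], 0.69, [0.649, -0.122, 0.0])]
top magazine_groove [([292.0, 166.2], 0.59, [0.607, -0.108, 0.112])]
top well [([396.2, 160.4], 0.87, [0.624, -0.381, 0.1]), ([364.0, 249.2], 0.32, [0.394, -0.294, 0.1])]
top other_magazine [([199.9, 224.4], 0.66, [0.454, 0.139, 0.0])]
top dropper_bottle [([214.9, 132.1], 0.65, [0.712, 0.099, 0.0])]
top beaker [([151.3, 134.5], 0.67, [0.705, 0.276, 0.0])]
top stapler [([364.5, 245.8], 0.63, [0.395, -0.319, 0.0])]
top bbox [294.6 167.6  18.5  14.3] 0.69
side magazine [([238.7, 163.7], 0.69, [0.652, -0.151, 0.0])]
side magazine_groove [([245.3, 147.1], 0.7, [0.619, -0.114, 0.112])]
side well [([253.4, 149.6], 0.75, [0.598, -0.123, 0.1]), ([268.0, 94.0], 0.68, [0.622, -0.38, 0.1])]
side other_magazine [([276.9, 255.5], 0.89, [0.463, 0.135, 0.0])]
side dropper_bottle [([190.1, 225.2], 0.67, [0.71, 0.105, 0.0])]
side beaker [([168.3, 275.4], 0.84, [0.707, 0.263, 0.0]), ([280.9, 257.2], 0.35, [0.452, 0.137, 0.0])]
side stapler []
side bbox [252.2 150.7  13.3  18. ] 0.59
```

```bash
python3 - <<'E'
from fit import *
w=np.load('mt.npz')['w'];W=wellR(11.1)
c=vision.camera('wrist');k=vision.trace(c,"magazine")[0]['mask']
ys,xs=np.nonzero(k);print('mask rows',ys.min(),ys.max(),'row widths')
for r in range(ys.min(),ys.max()+1,3):
    q=xs[ys==r];print(r,q.min(),q.max(),end=' | ')
print()
o=np.array([.608,-.1133,w[2]])
for b in(-22,-40,-55,-60,-64,-68):
    P=np.array([(x,y,78+b) for x in(-13,13) for y in(-20,20)])/1000
    print(b,np.round(proj(c,P@W.T+o),1).tolist())
C=np.array([(x,y,5) for x in(-14.2,14.2) for y in(-27.2,27.2)])/1000
print('mouth',np.round(proj(c,C@W.T+o),1).tolist())
g=c['color'].astype(int).sum(2)//3
for r in (186,192,198,204,210): print(r,g[r,200:312:3].tolist())
print('col256',g[160:240:2,250].tolist())
E
```

```text
mask rows 186 222 row widths
186 232 276 | 189 230 279 | 192 229 279 | 195 229 279 | 198 230 280 | 201 229 280 | 204 229 280 | 207 231 279 | 210 231 278 | 213 231 278 | 216 231 277 | 219 231 277 | 222 233 261 | 
-22 [[223.2, 207.6], [283.9, 207.0], [225.0, 243.1], [283.1, 242.6]]
-40 [[225.8, 199.3], [281.6, 198.8], [227.3, 232.6], [281.0, 232.0]]
-55 [[227.6, 193.4], [280.0, 192.9], [229.0, 224.9], [279.5, 224.4]]
-60 [[228.2, 191.6], [279.5, 191.0], [229.5, 222.5], [279.0, 222.0]]
-64 [[228.7, 190.2], [279.1, 189.7], [229.9, 220.7], [278.7, 220.2]]
-68 [[229.1, 188.8], [278.7, 188.3], [230.3, 218.9], [278.3, 218.4]]
mouth [[220.9, 185.9], [287.0, 185.2], [222.4, 218.1], [286.3, 217.5]]
186 [169, 171, 169, 170, 118, 77, 73, 60, 70, 81, 66, 53, 52, 74, 75, 75, 79, 78, 73, 77, 78, 78, 78, 68, 55, 48, 60, 73, 62, 59, 74, 75, 146, 168, 169, 169, 167, 146]
192 [133, 148, 168, 170, 127, 74, 72, 53, 56, 79, 120, 120, 116, 120, 119, 118, 123, 120, 121, 122, 119, 122, 125, 124, 124, 125, 122, 78, 64, 53, 72, 73, 147, 170, 169, 165, 117, 114]
198 [139, 150, 171, 170, 153, 74, 72, 61, 47, 82, 123, 121, 124, 122, 126, 124, 124, 126, 123, 125, 123, 125, 125, 124, 122, 125, 122, 77, 56, 59, 75, 74, 147, 170, 169, 135, 139, 143]
204 [142, 134, 169, 171, 156, 74, 72, 60, 25, 46, 122, 124, 123, 124, 124, 126, 124, 124, 124, 126, 125, 124, 125, 124, 125, 125, 122, 58, 18, 58, 77, 77, 153, 171, 170, 140, 144, 147]
210 [145, 127, 168, 169, 161, 75, 76, 65, 14, 8, 117, 126, 125, 124, 124, 124, 127, 125, 125, 124, 124, 126, 125, 126, 125, 125, 120, 6, 9, 56, 78, 75, 156, 169, 171, 152, 149, 148]
col256 [168, 169, 168, 164, 144, 143, 143, 140, 131, 93, 58, 56, 55, 75, 62, 84, 120, 125, 126, 123, 125, 126, 123, 125, 125, 124, 125, 127, 125, 126, 123, 94, 60, 108, 162, 105, 62, 61, 62, 60]
```

```bash
python3 - <<'E'
from look import *
c=vision.camera('wrist');g=c['color'].astype(int).sum(2)/3
for r0,r1 in((192,196),(198,202),(204,208)):
    p=g[r0:r1].mean(0).astype(int);print(r0,'L',list(zip(range(185,220),p[185:220].tolist())));print('R',list(zip(range(288,325),p[288:325].tolist())))
E
python3 - <<'E'
import cv2
g=cv2.imread('pics/w7.png').astype(int).sum(2)/3
p=g[250:280].mean(0)
print(p[165:275:4].astype(int).tolist(),p[520:640:4].astype(int).tolist())
E
```

```text
192 L [(185, 169), (186, 168), (187, 169), (188, 169), (189, 167), (190, 159), (191, 145), (192, 129), (193, 117), (194, 111), (195, 111), (196, 113), (197, 111), (198, 110), (199, 111), (200, 112), (201, 113), (202, 128), (203, 151), (204, 164), (205, 168), (206, 169), (207, 169), (208, 169), (209, 169), (210, 168), (211, 163), (212, 135), (213, 94), (214, 75), (215, 74), (216, 73), (217, 74), (218, 74), (219, 74)]
R [(288, 70), (289, 71), (290, 75), (291, 74), (292, 74), (293, 74), (294, 79), (295, 108), (296, 146), (297, 165), (298, 168), (299, 169), (300, 169), (301, 168), (302, 170), (303, 169), (304, 168), (305, 161), (306, 129), (307, 112), (308, 112), (309, 114), (310, 113), (311, 114), (312, 113), (313, 114), (314, 116), (315, 116), (316, 119), (317, 132), (318, 152), (319, 166), (320, 169), (321, 169), (322, 168), (323, 169), (324, 169)]
198 L [(185, 168), (186, 169), (187, 168), (188, 168), (189, 165), (190, 156), (191, 142), (192, 140), (193, 140), (194, 139), (195, 140), (196, 143), (197, 144), (198, 144), (199, 145), (200, 142), (201, 127), (202, 118), (203, 151), (204,
[... 1073 characters left out ...]
73), (291, 72), (292, 71), (293, 73), (294, 84), (295, 121), (296, 154), (297, 166), (298, 169), (299, 169), (300, 169), (301, 170), (302, 169), (303, 169), (304, 163), (305, 135), (306, 118), (307, 138), (308, 145), (309, 144), (310, 145), (311, 146), (312, 146), (313, 148), (314, 147), (315, 145), (316, 142), (317, 146), (318, 156), (319, 167), (320, 169), (321, 169), (322, 170), (323, 169), (324, 168)]
[253, 249, 228, 211, 211, 212, 212, 213, 217, 218, 216, 206, 176, 202, 242, 253, 253, 253, 252, 252, 252, 235, 171, 116, 113, 115, 130, 154] [109, 109, 109, 109, 113, 154, 223, 252, 254, 253, 253, 254, 253, 246, 199, 170, 206, 217, 216, 217, 216, 219, 220, 216, 214, 225, 247, 253, 253, 253]
```

The magazine stays down by itself: top face on rows 191–222 against a predicted 190–222 for the latched depth. Both tabs are back at their out positions, the bystanders haven't moved, and the fingers are clear. Handing in.

```bash
python3 -c "
from cell import job_done
print(job_done())"
```

```text
the job is handed in; nothing more can be done
None
```

The off-centre magazine is in the well and, by my measurements, latched on both sides and released, with the bystanders where they were; I've handed the job in but got no verdict back, and I viewed 11 pictures, one over the limit of 10.

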